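# Turn a blood-grouping tile over with the spatula

### The job

The porcelain grouping tile lies wells down on the low bed of the draining stand. Take the spatula by its handle, slide its slightly bent blade under the tile, touching the stand only lightly (under about 7 N) and pushing the tile with no more than 20 N, and turn the tile over with the blade so that it lies flat, wells up, on the raised deck beside the bed. Never touch the tile with the gripper, leave the other things alone, and put the spatula back on its rest as it was.

Things in the scene. Friction and masses are not known exactly. Their poses are not given: they have to be found in the camera images.
- tile: Porcelain tile 74 x 74 x 9 mm, 0.11 kg, nine round wells in one face. Flat faces 64 x 64 mm, edges bevelled 3 mm high, 5 mm deep: a blade flat on the bed gets under, one over 1 mm higher only pushes its side. Origin at its centre; x, y along its sides; z points out of the PLAIN back: up = wells down (start), down = wells up. Starts square to the stand within 0.06 rad, 3 to 13 mm from the step.
- stand: Grey two-level draining stand, fixed. Origin on the bench below the step between its levels; x ahead along the step, y left, z up. Low bed with dark drain lines: y -104 to 0 mm, top z 10 mm, right side open. Raised deck: y 0 to 128 mm, top z 24 mm, back open. Both run from the open front x = -60 mm to x = 58 mm; behind the bed a fence with inner face x = 50 mm, 26 mm high, stops a pushed tile. Deck's left fence y = 128 mm, 34 mm high.
- spatula_grip (a point): Middle of the black handle of the steel cranked spatula (0.21 kg): bar 62 mm behind to 58 mm ahead of this point, 14 mm wide, 18 mm high, flat upright sides. x along the handle to the blade, z up. Blade 56 mm wide, 2 mm thick, 96 to 172 mm ahead, underside 55 mm below; it is bent about its rear edge by up to 0.08 rad up or down, unmeasured: its tip is up to 6 mm off. Find its height by feel.
- rest_home (a point): Where the middle of the handle lies when the spatula is on its rest (the start), 67 mm above the bench; x along the resting spatula to its tip. The rest is white, fixed: two posts 10 mm thick, centred 52 mm behind and 46 mm ahead of this point, each with an upward notch about 20 mm wide, floor 58 mm and top 73 mm above the bench. They hold the handle level, the blade clear of the bench.
- slide_box: Green slide box 76 x 101 x 31 mm, loose, bystander. Origin under its centre.
- timer: White bench timer 51 x 64 x 57 mm, loose, bystander. Origin under its centre.
- petri_dish: Clear dish, 98 mm across, 18 mm high, loose, bystander. Origin under its centre.
- pen: Slim pen 145 mm long, 11 mm thick, loose, bystander. Origin under its centre.
- forceps: Steel forceps 140 mm long, lying, loose, bystander. Origin under their centre.

How it is judged:
On the way, in this order (a step that is already met when the one before it is completed fails the run):
1. the tile is raised on one edge by the spatula's blade under it (contact force between spatula and tile above 0.15 N and horizontal distance between spatula_grip and tile below 0.185 m and angle between tile's own z axis and vertical between 0.25 and 1.5 rad), for 0.05 s.
2. the tile is wells up on the deck (angle between tile's own z axis and vertical above 2.95 rad and y of tile in the frame of stand above 0.008 m), for 0.2 s.
At the end, for the whole second after the job is handed in: The tile lies flat, still and wells up (within 0.08 rad) on the raised deck, its centre 8 to 100 mm left of the step, -55 to +45 mm along it. The spatula lies released on its rest, handle middle within 20 mm of home, level within 0.1 rad, aligned within 0.15 rad (angle between tile's own z axis and vertical above 3.06 rad and y of tile in the frame of stand between 0.008 and 0.1 m and x of tile in the frame of stand between -0.055 and 0.045 m and z of tile in the frame of stand between 0.0265 and 0.0305 m and linear speed of tile below 0.02 m/s and distance between spatula_grip and rest_home below 0.02 m and angle between spatula_grip's own z axis and vertical below 0.1 rad and angle between the x axis of spatula_grip and the x axis of rest_home, either way round below 0.15 rad); the robot touches nothing.
It fails at once if the gripper or arm touches the tile (contact force between any of the fingers, the arm and tile above 0.5 N).
It fails at once if the spatula is pressed on the stand with more than 8 N (contact force between spatula and stand above 8 N).
It fails at once if the spatula is pressed on the tile with more than 22 N (contact force between spatula and tile above 22 N).
It fails at once if a bystander is moved by more than 20 mm (distance of any of slide_box, timer, petri_dish, pen, forceps from where it was at the start of the episode above 0.02 m).
It also fails if it takes over 72 s, if anything falls off the work surface, if the arm or the gripper's body presses on something with over 40 N, if the wrist force passes 120 N, or if a joint passes its speed limit or range.

### The arm

A 6-joint arm with a two-finger parallel gripper is mounted at the origin on a cart in front of the work surface, level with it; the furniture and walls round the work are solid. World frame = base frame: x ahead of the robot, y to its left, z up, the work surface at z = 0. Lengths are in m, angles in rad, forces in N, time in s.
With the tool pointing down it reaches from about 0.3 to 0.875 m from the base axis. Payload 6.4 kg.
Tool frame: the origin (TCP) lies at the very end of the fingers, on their centre line; the grasp point (between the pads) lies behind it (arm.grasp_offset is the z of the grasp point in the tool frame, in m); z points along the fingers, y is the line along which they close (so a half turn about z gives the same grasp; the last joint's range is limited). The gripper opens to 88 mm and grips with 3 to 60 N. Pads are 18 mm wide; open, the fingers measure 123 mm over their backs; the gripper's body (75 mm by 187 mm) begins 45 mm behind the grasp point.
Start: joints at [-1.498, 0.181, 1.607, -0, 1.354, -0.206], TCP at [0.158, -0.553, 0.239] pointing down, gripper open.
Joint ranges: [-2.99, 2.99], [-0.89, 2.07], [0.3, 2.58], [-1.14, 4.28], [0, 2.63], [-3.12, 3.12]. Speed limits (rad/s): [2.57, 2.57, 3.01, 3.14, 3.14, 3.14].

### API

Orientations are given as a 3x3 rotation matrix whose columns are the frame's x, y, z axes.
In Python, from station import arm gives the robot as it stands. The module is installed in compiled form; this text tells all that it offers.
- The arm moves only by the shell command python3 -m creep 'ROWS' [FORCE]. ROWS is text: rows parted by semicolons, each of 5 numbers parted by spaces: the shift along the world's x, y, z in m, then the turn about the world's z in units of 6 degrees (1.0 is 6 degrees), then the finger opening in m, from 0 to 0.0881. A call has 1 to 10 rows; each row is the pose to reach, as a shift and turn from the pose commanded when the call began; what a row does not reach only later rows make up. A row lasts 1/8 s, in which the tool goes at most 62.5 mm and 10.7 degrees, less where a joint would pass 70% of its speed; a pose out of reach is approached as far as the arm can. A call with a gripper value outside its range is refused whole. The fingers move at their own pace and stop on an object; FORCE is the grip in N (left out, the last holds). Time passes only in rows, so rows that repeat a pose let the fingers close. It gives the time, the measured TCP pose, the force, the opening and the grip force at its end, in the units of the state.
- arm.read_state(): the state, without advancing time (a new reading comes with each control period).
- arm.read_camera(name): name is "side" or "top"; returns (picture, depth): 400x640x3 uint8, blue, green, red; 400x640 float32, m along the optical axis (not along the pixel's ray), 0 where there is no reading.
- arm.calibration(name): a dict with "vfov" (degrees; the focal length in pixels is half the picture's height over the tangent of half this angle, whatever the lens; pixels are square), "cx", "cy" (the principal point, pixels), "R" (3x3) and "t" (3): a world point X has camera coordinates R X + t. Camera axes: x right, y down, z forward; pixel columns grow to the right and rows downward; lengths in m; the calibration is good to about 2 mm. A picture is of the moment at which its call begins. calibration takes no time and is no camera call.
- arm.finish_job(): hands the job in; it is judged then, once.
The state is a dict: "t": time; "joints": joint angles; "dq": joint speeds; "joint_torque": joint torques, N m; "eef_pos": TCP position; "tcp_rot": TCP orientation; "wrist_force": force on the tool from outside, world axes, zero at the start; "torque": the same for the moment, N m; "grip_width": finger opening in m; "grasp_force": force on a finger pad.
Only numpy, scipy, OpenCV 4.12 (cv2) and the standard library are available. Lean on these libraries where they do the work, as an engineer would, in place of code of your own. Each camera call takes 0.05 s, during which the arm holds its last target. There are 200 camera calls.

## Working session

There is one attempt and no reset: what is moved stays moved. The work goes in short steps, Python scripts to look and compute and a shell command to move; the robot and the scene stay as the last step left them, time stands still between calls to the robot, and variables do not carry over. Pictures are saved under pics/ and viewed, at most 12 in all, crops included, and the job is handed in when it is done.

```bash
mkdir -p pics; cat > h.py <<'E'
import numpy as np, cv2
from station import arm
def cam(n):
    c=arm.calibration(n); f=200/np.tan(np.radians(c['vfov'])/2)
    return f,c['cx'],c['cy'],np.array(c['R']),np.array(c['t'])
def ray(n,u,v,z):  # pixel -> world point on plane z
    f,cx,cy,R,t=cam(n); o=-R.T@t; d=R.T@np.array([(u-cx)/f,(v-cy)/f,1])
    return o+d*(z-o[2])/d[2]
def proj(n,X):
    f,cx,cy,R,t=cam(n); p=R@np.array(X)+t
    return f*p[0]/p[2]+cx, f*p[1]/p[2]+cy
def shot(n,name):
    im,d=arm.read_camera(n); cv2.imwrite('pics/'+name+'.png',im); np.save('pics/'+name+'.npy',d); return im,d
E
python3 - <<'E'
from h import *
for n in('top','side'):
    shot(n,n+'0'); f,cx,cy,R,t=cam(n); print(n,f,cx,cy,np.round(-R.T@t,3),np.round(R,3).tolist())
s=arm.read_state(); print(s['t'],s['eef_pos'],np.round(s['tcp_rot'],3).tolist(),arm.grasp_offset)
E
```

```text
top 487.1015932278932 310.4001712990358 197.94471672937726 [ 0.494 -0.014  1.338] [[0.009, -1.0, 0.003], [-0.999, -0.01, -0.053], [0.053, -0.002, -0.999]]
side 452.6660092452262 321.02235151866836 207.5963058906616 [ 0.198 -0.962  0.509] [[0.922, -0.387, -0.021], [-0.171, -0.357, -0.918], [0.348, 0.85, -0.395]]
0.1 [ 0.15822517 -0.5523164   0.23791469] [[0.961, 0.275, -0.0], [0.275, -0.961, 0.002], [0.0, -0.002, -1.0]] -0.0187
```

View pics/top0.png

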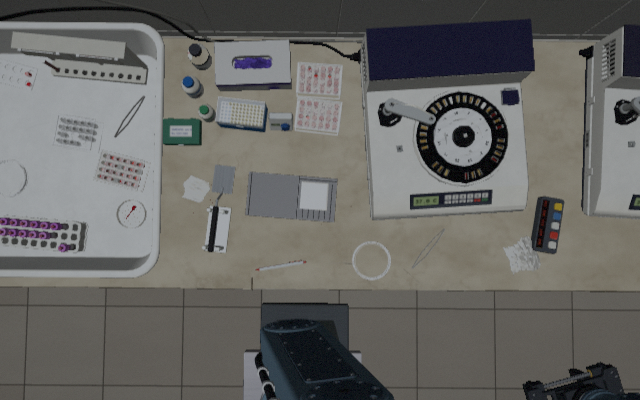

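View pics/side0.png

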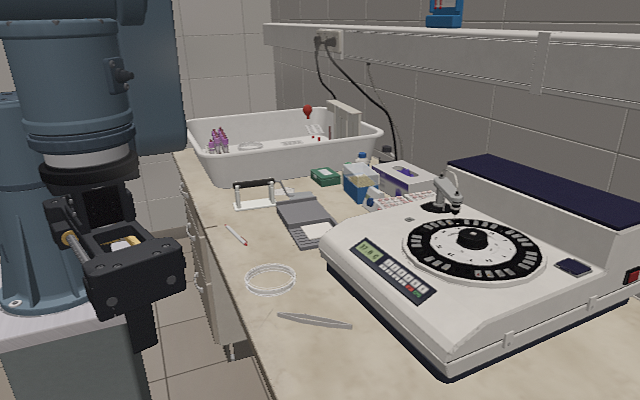

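```bash
python3 - <<'E'
from h import *
im=cv2.imread('pics/top0.png'); d=np.load('pics/top0.npy')
f,cx,cy,R,t=cam('top')
v,u=np.mgrid[0:400,0:640]
P=(np.stack([(u-cx)/f*d,(v-cy)/f*d,d],-1)-t)@R
np.save('pics/P.npy',P)
# bench patch noise
b=P[225:250,270:340,2]; print('bench z',b.mean(),b.std())
print(np.round(1000*P[160:240:4,236:346:6,2]).astype(int))
print('spat'); print(np.round(1000*P[160:258:3,200:240:2,2]).astype(int))
big=cv2.resize(im[155:260,175:345],None,fx=4.6,fy=4.6,interpolation=cv2.INTER_CUBIC); cv2.imwrite('pics/crop0.png',big)
E
```

```text
bench z 0.007471926389272244 0.0956735379193505
[[  -3    2   -1    4    2    4   -1    0   -2    2   -2    2   -2   -1
     2    1    3    1   -1]
 [   2    3    5    0   -3    2    5    1    0    0    3   -5    4    3
     0    1    1    0    1]
 [   0    5   -1    0    6    0   -1   -5    2   -7   -1   -1    1    3
     0    3    3   -2    1]
 [   5   -1    2   28   27    2    0   -3    0   -1   -1   -2    2    4
     2    1    2    4    1]
 [   4    0   -1   25   27   24   26   25   22   26   24   29   27   -2
     1    1   -3    0   -2]
 [   3    0   36   24   28   28   23   29   25   27   30   12   16    8
    15   24   26    1    0]
 [   1    4   39   26   27   28   21   23   24   26   26   11   23   21
    20   23    9    4   -4]
 [   2   -1   37   23   28   25   27   27   27   24   27   19   18   19
    19   18    9   -4   -4]
 [   3    3 1338   20   28   26   23   28   28   25   22   16   20   18
    22   18   12   -6    2]
 [   3    3   36   25   15   23   25   28   28   25   23   24   17   20
    20   19    8   -4 1338]
 [   1   -1   29   25   32   23   24   23   25   26 
[... 2333 characters left out ...]
-1  2]
 [ 6  2  5  1  7  9 76 78 67  6  9  9  5 11  2  1  0 -2  3  4]
 [-1  0  5  1  7 80 77 73 10  6  6  5  6  5 12  2 -5  1 -2  7]
 [-2  6  1  8  9 76 77 82  3 10  8 11  6  7  9 -2 -2 -6  5  0]
 [ 2  1  2  1 12 77 78 78  8  9 10  4  6  8  1 -2 -1 -5  2  2]
 [ 0 -3  0  5  5 76 82 77 12  6  7  8  6 10  2 -2 -1  7  2  0]
 [ 0  3 -2  6  6 80 77 77  5  9  4  5 11  6  7  4  3  1  2  2]
 [ 1  2  5 10 73 77 72 66 11  7  7 10 10 12 -2  2  1 -1 -1  2]
 [ 1 75 77 66 79 76 79 59 75 74 57 32 11  8 -2  5  1  0  0  1]
 [-4  3  2  5 74 77 77 13 69 74  7  7  5  3  3  0  7  2  4  9]
 [ 5  3  0  0 -1 -6  5  2  0  0  1  6  1  0  6  3  1  2 -2  7]
 [ 4 -3  3  1  1  2  3 -2  1  5 -4  2 -1  2  4 -5 -1 -5  0 -3]]
```

View pics/crop0.png

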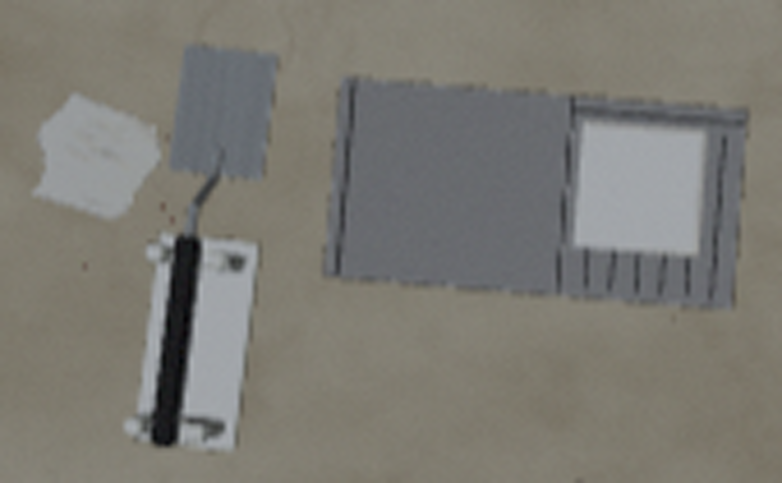

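```bash
python3 - <<'E'
from h import *
P=np.load('pics/P.npy'); im=cv2.imread('pics/top0.png').astype(int)
c=lambda x,y,z: ray('top',175+(x+.5)/4.6-.5,155+(y+.5)/4.6-.5,z)
def pr(n,p): print(n,np.round(p*1000,1)[:2])
fr=c(735,308,.010); st_f=c(558,292,.024); st_b=c(573,97,.024); fl=c(325,275,.03); bl=c(343,76,.03); br=c(748,108,.036)
for n,p in dict(fr=fr,st_f=st_f,st_b=st_b,fl=fl,bl=bl,br=br).items(): pr(n,p)
# tile: white on bed
sub=im[170:225,295:335]; m=((sub.min(2)>150)).astype(np.uint8)
cs,_=cv2.findContours(m,cv2.RETR_EXTERNAL,cv2.CHAIN_APPROX_NONE); k=max(cs,key=cv2.contourArea)
r=cv2.minAreaRect(k); print(r); box=cv2.boxPoints(r)+[295,170]
W=np.array([ray('top',u,v,.0175) for u,v in box]); print('tile',np.round(W*1000,1).tolist(),W.mean(0)*1000)
a=W[1]-W[0]; print(np.linalg.norm(a),np.linalg.norm(W[2]-W[1]),np.degrees(np.arctan2(a[1],a[0])))
# handle: dark
sub=im[200:260,200:225]; m=(sub.max(2)<70)
v,u=np.nonzero(m); H=np.array([ray('top',x+200,y+200,.076)[:2] for x,y in zip(u,v)])
r=cv2.minAreaRect((H*1000).astype(np.float32)); print('handle',r, len(H))
vx,vy,x0,y0=cv2.fitLine((H*1000).astype(np.float32),cv2.DIST_L2,0,.01,.01).ravel(); print('line',vx,vy,x0,y0,np.degrees(np.arctan2(vy,vx)))
s=(H*1000-[x0,y0])@[vx,vy]; print(s.min(),s.max())
# blade plane fit
B=P[164:194,212:236].reshape(-1,3); B=B[(B[:,2]>.007)&(B[:,2]<.022)]*1000
ax=np.array([vx,vy])*np.sign(vx); mid=np.array([x0,y0]); l=(B[:,:2]-mid)@ax; w=(B[:,:2]-mid)@np.array([-ax[1],ax[0]])
ok=(abs(w)<24)&(l>98)&(l<170); A=np.c_[np.ones(ok.sum()),l[ok]-96,w[ok]]
q,res,_,_=np.linalg.lstsq(A,B[ok,2],rcond=None); print('blade',q,ok.sum(),l[ok].min(),l[ok].max(),np.percentile(w,[2,98]))
E
```

```text
fr [501.2 -82.9]
st_f [509.5  21.6]
st_b [624.2  14. ]
fl [518.1 157.4]
bl [634.7 148.8]
br [617.6 -88.3]
((18.679412841796875, 25.667648315429688), (26.460294723510742, 25.923418045043945), 4.398705005645752)
tile [[538.1, 12.4, 17.5], [608.5, 7.7, 17.5], [603.6, -64.1, 17.5], [533.3, -59.2, 17.5]] [570.89212635 -25.81254597  17.5       ]
0.07049501190729848 0.07193223552632023 -3.790423247305692
handle ((480.1562805175781, 234.24459838867188), (20.74041748046875, 116.78397369384766), 88.02131652832031) 255
line 0.99475664 -0.10227041 479.41742 234.53796 -5.8699255
-57.963946428317314 59.52215243277774
blade [ 1.56992193e+01 -5.27475356e-02  3.71458048e-03] 449 98.89060639293359 169.99107839863467 [-25.74778943  27.65626459]
```

```bash
python3 - <<'E'
from h import *
P=np.load('pics/P.npy'); q=P[60:225,355:420].reshape(-1,3); q=q[(q[:,2]>.03)&(q[:,2]<.3)]
print(np.percentile(q,[1,5,50,95,99],axis=0)); f=q[q[:,0]<.56]; print(np.percentile(f,[1,50,99],axis=0))
E
python3 -m creep '0.262 0.352 0 -3.65 .088;0.262 0.352 0 -3.65 .088;0.262 0.352 0 -3.65 .088;0.262 0.352 0 -3.65 .088;0.262 0.352 0 -3.65 .088;0.262 0.352 0 -3.65 .088;0.262 0.352 0 -3.65 .088' 30
python3 -m creep '0.062 0.434 0 0 .088;0.062 0.434 0 0 .088;0.062 0.434 0 0 .088;0.062 0.434 0 0 .088;0.062 0.434 0 0 .088;0.062 0.434 0 0 .088;0.062 0.434 0 0 .088;0.062 0.434 0 0 .088;0.062 0.434 0 0 .088'
```

```text
[[ 0.51490453 -0.29056563  0.04692417]
 [ 0.53392089 -0.28333881  0.07465572]
 [ 0.72155126 -0.21949895  0.11217849]
 [ 0.87492319 -0.15814498  0.1924652 ]
 [ 0.88998748 -0.15026041  0.19543617]]
[[ 0.50884433 -0.29527976  0.0484757 ]
 [ 0.53643145 -0.2300683   0.0909106 ]
 [ 0.55967635 -0.17403185  0.1055835 ]]
t: 0.98
eef_pos: [0.4198, -0.2006, 0.2387]
tcp_rot: [[0.995, -0.103, 0.0], [-0.103, -0.995, -0.0], [0.0, 0.0, -1.0]]
wrist_force: [1.1, -2.0, 0.6]
grip_width: 0.088
grasp_force: 0.0
t: 2.1
eef_pos: [0.4805, 0.2314, 0.2381]
tcp_rot: [[0.995, -0.102, -0.001], [-0.102, -0.995, -0.001], [-0.001, 0.001, -1.0]]
wrist_force: [-0.5, 0.4, 0.3]
grip_width: 0.0879
grasp_force: 0.0
```

```bash
python3 -m creep '0 0 -.06 0 .05;0 0 -.12 0 .05;0 0 -.17 0 .05;0 0 -.19 0 .05;0 0 -.19 0 .05;0 0 -.19 0 .05' 40
python3 - <<'E'
from h import *
im,_=shot('side','side1'); cv2.imwrite('pics/s1c.png',cv2.resize(im[120:280,190:350],None,fx=3.7,fy=3.7,interpolation=cv2.INTER_CUBIC))
E
```

```text
t: 2.85
eef_pos: [0.4822, 0.2307, 0.05]
tcp_rot: [[0.994, -0.105, 0.002], [-0.105, -0.994, 0.0], [0.002, -0.0, -1.0]]
wrist_force: [-0.0, 0.4, -0.9]
grip_width: 0.0502
grasp_force: 0.0
```

View pics/s1c.png

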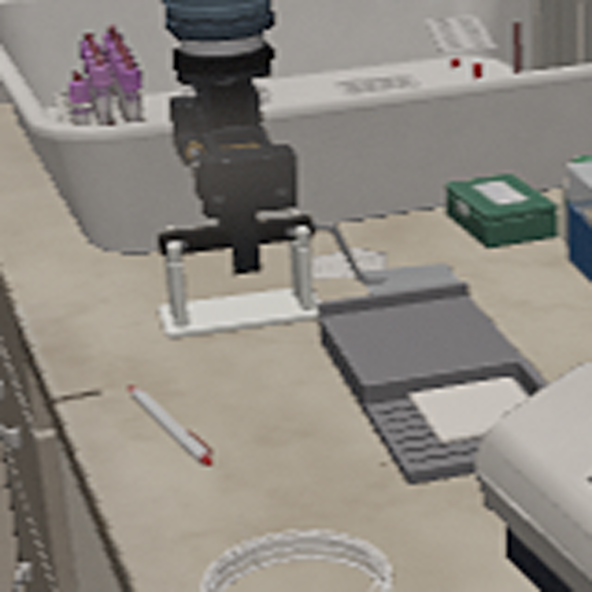

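```bash
python3 -m creep '0 .003 -.001 0 .03;0 .003 -.001 0 .022;0 .003 -.001 0 .018;0 .003 -.001 0 .01;0 .003 -.001 0 .01;0 .003 -.001 0 .01;0 .003 -.001 0 .01' 40
```

```text
t: 3.78
eef_pos: [0.481, 0.2346, 0.0478]
tcp_rot: [[0.995, -0.103, -0.0], [-0.103, -0.995, 0.0], [-0.0, -0.0, -1.0]]
wrist_force: [-1.4, 0.8, 3.5]
grip_width: 0.0131
grasp_force: 40.0
```

```bash
python3 -m creep '0 0 .03 0 .01;0 0 .06 0 .01;0 0 .09 0 .01;0 -.04 .09 .3 .01;-.01 -.09 .09 1 .01;-.02 -.14 .09 1.7 .01;-.03 -.19 .09 2.5 .01;-.04 -.24 .09 3.3 .01;-.05 -.29 .09 4 .01;-.058 -.33 .09 4.5 .01'
python3 -m creep '0 -.034 0 0 .01;0 -.058 0 0 .01;0 -.068 0 0 .01;0 -.068 -.03 0 .01;0 -.068 -.055 0 .01;0 -.068 -.065 0 .01;0 -.068 -.065 0 .01;0 -.068 -.065 0 .01'
python3 - <<'E'
from h import *
im,_=shot('side','side2'); a=cv2.resize(im[160:280,240:400],None,fx=4,fy=4,interpolation=cv2.INTER_CUBIC)
cv2.imwrite('pics/s2c.png',a); im,_=shot('top','top2')
for i in range(5):
    s=arm.read_state(); print(np.round(s['wrist_force'],2),np.round(s['torque'],2),s['grip_width'])
E
```

```text
t: 5.03
eef_pos: [0.4221, -0.0971, 0.1373]
tcp_rot: [[0.933, 0.361, -0.001], [0.361, -0.933, -0.0], [-0.001, -0.0, -1.0]]
wrist_force: [0.4, 0.3, -2.2]
grip_width: 0.0136
grasp_force: 40.0
t: 6.02
eef_pos: [0.4237, -0.1637, 0.0736]
tcp_rot: [[0.933, 0.36, 0.001], [0.36, -0.933, -0.001], [0.001, 0.001, -1.0]]
wrist_force: [-0.3, 0.4, -1.6]
grip_width: 0.0133
grasp_force: 40.0
[-0.45 -0.15 -2.32] [-0.02  0.04 -0.02] 0.0133316447537772
[-0.45 -0.15 -2.32] [-0.02  0.04 -0.02] 0.0133316447537772
[-0.45 -0.15 -2.32] [-0.02  0.04 -0.02] 0.0133316447537772
[-0.45 -0.15 -2.32] [-0.02  0.04 -0.02] 0.0133316447537772
[-0.45 -0.15 -2.32] [-0.02  0.04 -0.02] 0.0133316447537772
```

View pics/s2c.png

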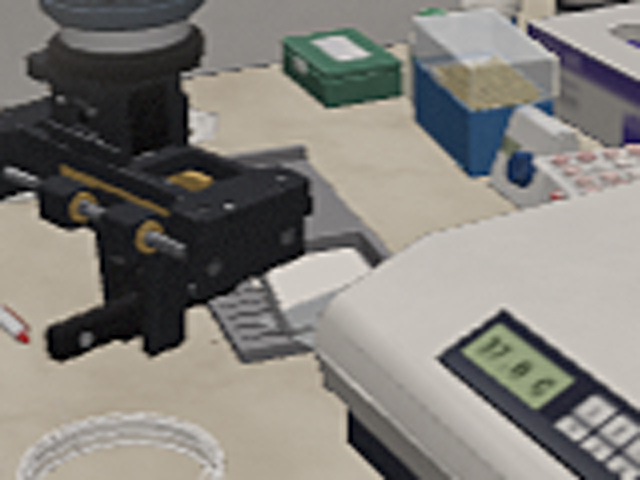

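```bash
python3 - <<'E'
from h import *
im=cv2.imread('pics/top2.png'); cv2.imwrite('pics/t2c.png',cv2.resize(im[160:240,270:380],None,fx=7,fy=7,interpolation=cv2.INTER_CUBIC))
E
```

```text
(no output)
```

View pics/t2c.png

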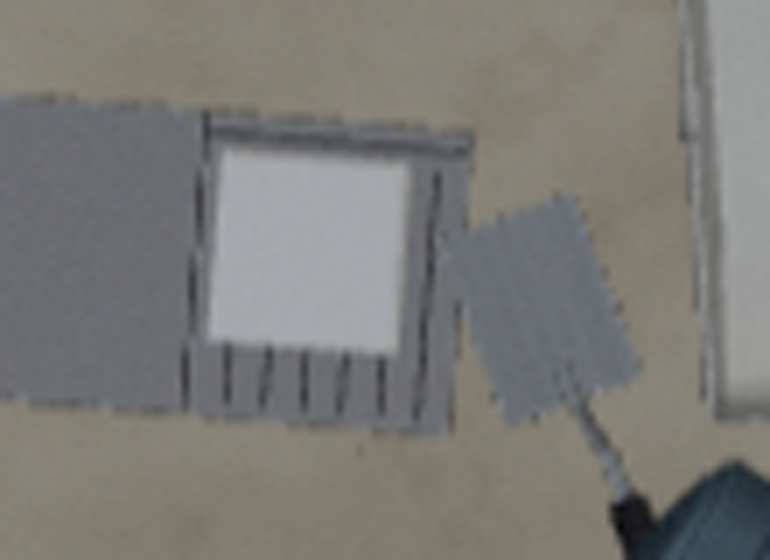

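```bash
python3 -m creep '0 0 -.008 0 .01;0 0 -.014 0 .01;0 0 -.014 0 .01' |egrep 'eef|force'; for i in 1; do python3 -m creep '0 0 -.001 0 .01;0 0 -.002 0 .01;0 0 -.002 0 .01' |egrep 'eef|wrist'; python3 -m creep '0 0 -.001 0 .01;0 0 -.001 0 .01' |egrep 'eef|wrist'; python3 -m creep '0 0 -.001 0 .01;0 0 -.001 0 .01' |egrep 'eef|wrist'; done
python3 -c "
from station import arm
s=arm.read_state();print(s['wrist_force'],s['torque'])"
```

```text
eef_pos: [0.4225, -0.1631, 0.058]
wrist_force: [0.3, 0.2, -1.7]
grasp_force: 40.0
eef_pos: [0.4231, -0.1635, 0.0567]
wrist_force: [0.6, -0.6, -2.0]
eef_pos: [0.423, -0.1634, 0.0557]
wrist_force: [-0.8, 0.1, -2.0]
eef_pos: [0.423, -0.1634, 0.0546]
wrist_force: [0.4, -0.5, -2.1]
[ 0.44373274 -0.52949746 -2.06715823] [-0.02025541  0.06365423 -0.02276371]
```

```bash
cat > ok.py <<'E'
import sys
from station import arm
s=arm.read_state(); f=s['wrist_force']; print(s['t'],s['eef_pos'].round(4) if hasattr(s['eef_pos'],'round') else s['eef_pos'],[round(float(x),2) for x in f],[round(float(x),2) for x in s['torque']])
sys.exit(0 if f[2]<float(sys.argv[1]) else 1)
E
python3 -m creep '0 0 -.001 0 .01;0 0 -.001 0 .01' >/dev/null; python3 ok.py -1.2 && 
python3 -m creep '0 0 -.001 0 .01;0 0 -.001 0 .01' >/dev/null && python3 ok.py -1.2 && 
python3 -m creep '0 0 -.0005 0 .01;0 0 -.0005 0 .01' >/dev/null && python3 ok.py -1.2 && 
python3 -m creep '0 0 -.0005 0 .01;0 0 -.0005 0 .01' >/dev/null && python3 ok.py -1.2 && 
python3 -m creep '0 0 -.0005 0 .01;0 0 -.0005 0 .01' >/dev/null && python3 ok.py -1.2 && 
python3 -m creep '0 0 -.0005 0 .01;0 0 -.0005 0 .01' >/dev/null && python3 ok.py -1.2 && 
python3 -m creep '0 0 -.0005 0 .01;0 0 -.0005 0 .01' >/dev/null && python3 ok.py -1.2 && 
python3 -m creep '0 0 -.0005 0 .01;0 0 -.0005 0 .01' >/dev/null && python3 ok.py -1.2
```

```text
7.625 [ 0.423  -0.1634  0.0536] [0.53, 0.28, -1.97] [-0.02, 0.09, -0.01]
7.875 [ 0.423  -0.1634  0.0526] [0.16, 0.08, -2.54] [-0.03, 0.09, -0.01]
8.125 [ 0.423  -0.1635  0.0522] [-0.24, -0.29, -2.45] [-0.05, 0.04, 0.02]
8.375 [ 0.423  -0.1634  0.0517] [0.22, -0.52, -2.29] [-0.06, 0.04, 0.03]
8.625 [ 0.423  -0.1635  0.0512] [-0.32, -0.3, -2.13] [-0.03, 0.05, -0.02]
8.875 [ 0.423  -0.1634  0.0507] [0.5, 0.17, -2.14] [-0.05, 0.04, -0.02]
9.125 [ 0.423  -0.1634  0.0502] [-0.67, 0.29, -3.26] [-0.04, 0.05, -0.02]
9.375 [ 0.423  -0.1635  0.0497] [0.28, 0.37, -2.26] [0.01, 0.07, -0.01]
```

```bash

python3 -m creep '0 0 -.0005 0 .01;0 0 -.0005 0 .01' >/dev/null && python3 ok.py -1.2 && 
python3 -m creep '0 0 -.0005 0 .01;0 0 -.0005 0 .01' >/dev/null && python3 ok.py -1.2 && 
python3 -m creep '0 0 -.0005 0 .01;0 0 -.0005 0 .01' >/dev/null && python3 ok.py -1.2 && 
python3 -m creep '0 0 -.0005 0 .01;0 0 -.0005 0 .01' >/dev/null && python3 ok.py -1.2 && 
python3 -m creep '0 0 -.0005 0 .01;0 0 -.0005 0 .01' >/dev/null && python3 ok.py -1.2 && 
python3 -m creep '0 0 -.0005 0 .01;0 0 -.0005 0 .01' >/dev/null && python3 ok.py -1.2 && 
python3 -m creep '0 0 -.0005 0 .01;0 0 -.0005 0 .01' >/dev/null && python3 ok.py -1.2 && 
python3 -m creep '0 0 -.0005 0 .01;0 0 -.0005 0 .01' >/dev/null && python3 ok.py -1.2
```

```text
9.625 [ 0.423  -0.1635  0.0492] [-0.43, -0.82, -1.96] [0.01, 0.06, 0.02]
9.875 [ 0.4231 -0.1635  0.0487] [-0.78, 0.46, -1.49] [0.02, 0.02, 0.01]
10.125 [ 0.4231 -0.1635  0.0482] [-0.87, 0.6, -1.85] [0.02, 0.01, 0.01]
10.375 [ 0.423  -0.1635  0.0477] [-0.01, 0.26, -1.65] [-0.03, -0.02, 0.0]
10.625 [ 0.423  -0.1635  0.0472] [-0.71, 0.41, -1.47] [0.01, -0.02, 0.01]
10.875 [ 0.423  -0.1635  0.0467] [-1.06, -0.34, -1.64] [-0.03, -0.04, 0.0]
11.125 [ 0.423  -0.1635  0.0462] [0.05, 0.01, -0.11] [-0.01, -0.03, -0.01]
```

```bash
python3 - <<'E'
from h import *
F=[];T=[]
for i in range(8):
    im,d=arm.read_camera('top'); s=arm.read_state(); F.append(s['wrist_force']);T.append(s['torque'])
print(np.mean(F,0).round(2),np.std(F,0).round(2),np.mean(T,0).round(3),np.std(T,0).round(3)); cv2.imwrite('pics/top3.png',im)
E
```

```text
[-0.69 -0.16 -0.68] [0.2  0.47 0.44] [ 0.007 -0.042 -0.022] [0.017 0.018 0.02 ]
```

```bash

python3 -m creep '0 .003 0 0 .01;0 .006 0 0 .01;.001 .009 0 0 .01;.001 .012 0 0 .01;.001 .012 0 0 .01' >/dev/null && python3 ok.py 3 && 
python3 -m creep '0 .002 0 0 .01;0 .004 0 0 .01;0 .004 0 0 .01' >/dev/null && python3 ok.py 3 && 
python3 -m creep '0 .002 0 0 .01;0 .004 0 0 .01;0 .004 0 0 .01' >/dev/null && python3 ok.py 3 
python3 - <<'E'
from h import *
im,_=shot('top','top4'); cv2.imwrite('pics/t4c.png',cv2.resize(im[160:240,270:380],None,fx=7,fy=7,interpolation=cv2.INTER_CUBIC))
E
```

```text
12.15 [ 0.4241 -0.1512  0.0462] [0.08, -0.55, -0.67] [-0.0, -0.24, -0.08]
12.525 [ 0.4241 -0.1475  0.0463] [-0.65, -1.59, -0.25] [-0.23, -0.15, -0.24]
12.9 [ 0.4241 -0.1433  0.0462] [-0.19, -0.71, -0.92] [-0.22, -0.26, -0.2]
```

View pics/t4c.png

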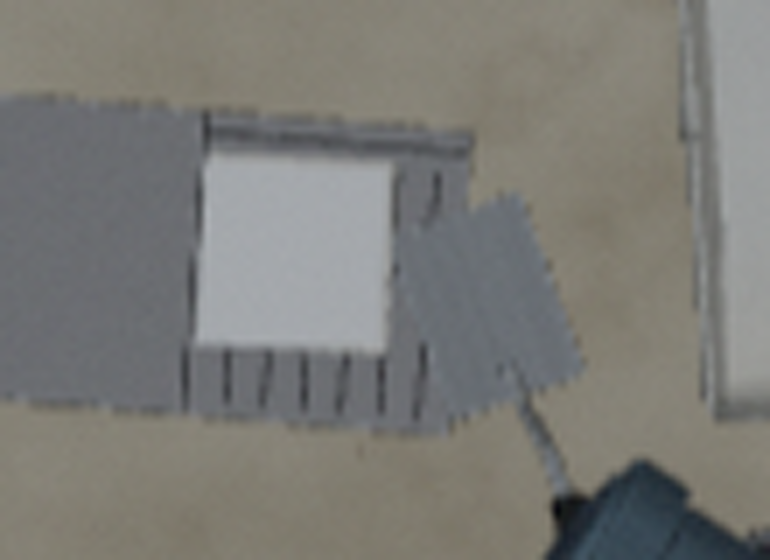

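```bash

python3 -m creep '0 .001 0 0 .01;0 .002 0 0 .01;0 .002 0 0 .01' >/dev/null && python3 ok.py 4 && 
python3 -m creep '0 .001 0 0 .01;0 .002 0 0 .01;0 .002 0 0 .01' >/dev/null && python3 ok.py 4 
python3 - <<'E'
from h import *
im,_=shot('top','top5'); cv2.imwrite('pics/t5c.png',cv2.resize(im[160:240,270:380],None,fx=7,fy=7,interpolation=cv2.INTER_CUBIC))
a=cv2.imread('pics/top4.png').astype(int)
for r in (180,190,193,196,200,206): print(r, a[r,294:300].mean(1).round(), im[r,294:300].mean(1).round(),'R',a[r,322:332].mean(1).round(), im[r,322:332].mean(1).round())
E
```

```text
13.325 [ 0.424  -0.1415  0.0462] [-0.32, -1.74, 0.14] [-0.29, -0.05, -0.24]
13.7 [ 0.4241 -0.1395  0.0463] [-1.19, -2.43, -0.5] [-0.38, -0.16, -0.24]
180 [107. 110. 111. 109. 111.  78.] [109. 110. 109. 112. 111.  80.] R [86. 84. 86. 87. 87. 88. 89. 93. 92. 94.] [86. 81. 85. 85. 85. 87. 90. 91. 89. 96.]
190 [111. 110. 112. 115.  81. 169.] [109. 110. 110. 114.  97. 169.] R [168. 168. 166. 147.  85. 108. 111. 110. 109.  91.] [168. 166. 162. 142.  77. 109. 109. 110. 110.  92.]
193 [109. 110. 110. 109. 105. 167.] [110. 108. 110. 111. 125. 168.] R [168. 168. 166. 148. 108. 110. 110. 118. 110. 111.] [168. 166. 157. 136. 100. 109. 112. 110. 110. 111.]
196 [108. 109. 109. 100. 142. 169.] [108. 109. 107. 109. 166. 168.] R [168. 166. 163. 148. 113. 113. 109. 112. 112. 111.] [167. 166. 154. 133. 110. 110. 111. 111. 109. 110.]
200 [109. 109. 105.  73. 143. 167.] [110. 111. 106.  80. 163. 168.] R [168. 167. 158. 125. 109. 117. 113. 111. 108. 111.] [167. 167. 151.  85. 117. 111. 110. 109. 109. 108.]
206 [108. 110. 109.  97. 157. 167.] [108. 111. 110. 115. 168. 169.] R [168. 167. 158. 132. 110. 108. 109. 107. 113. 111.] [166. 165. 153.  75. 108. 111. 119. 112. 111. 109.]
```

```bash

python3 -m creep '0 .001 0 0 .01;0 .002 0 0 .01;0 .002 0 0 .01' >/dev/null && python3 ok.py 4 && 
python3 -m creep '0 .001 0 0 .01;0 .002 0 0 .01;0 .002 0 0 .01' >/dev/null && python3 ok.py 4 &&
python3 -m creep '0 .001 0 0 .01;0 .002 0 0 .01;0 .002 0 0 .01' >/dev/null && python3 ok.py 4 
python3 - <<'E'
from h import *
im,_=shot('top','top6'); cv2.imwrite('pics/t6c.png',cv2.resize(im[160:240,270:380],None,fx=7,fy=7,interpolation=cv2.INTER_CUBIC))
E
```

```text
14.125 [ 0.4239 -0.1372  0.0461] [-0.78, -0.6, -0.55] [-0.26, -0.05, -0.16]
14.5 [ 0.4241 -0.1354  0.0462] [0.4, -0.66, -1.18] [-0.24, -0.09, -0.2]
14.875 [ 0.4241 -0.1334  0.0462] [-0.06, -1.92, -1.03] [-0.22, -0.16, -0.24]
```

View pics/t6c.png

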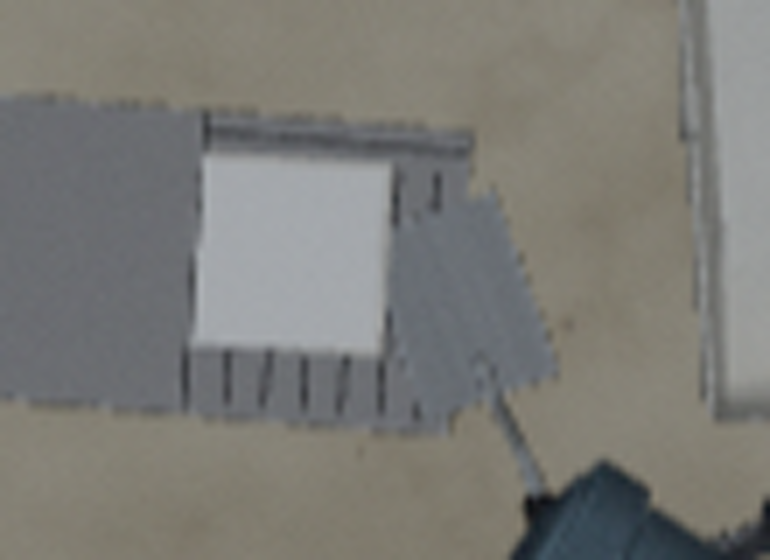

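```bash

python3 -m creep '0 .001 0 0 .01;0 .002 0 0 .01;0 .003 0 0 .01;0 .004 0 0 .01;0 .004 0 0 .01' >/dev/null && python3 ok.py 4 && 
python3 -m creep '0 .001 0 0 .01;0 .002 0 0 .01;0 .003 0 0 .01;0 .004 0 0 .01;0 .004 0 0 .01' >/dev/null && python3 ok.py 4
python3 -m creep '0 0 .002 0 .01;0 0 .004 0 .01;0 0 .004 0 .01' >/dev/null && python3 ok.py 4
python3 -m creep '0 0 .002 0 .01;0 0 .004 0 .01;0 0 .004 0 .01' >/dev/null && python3 ok.py 4
```

```text
15.55 [ 0.424  -0.1294  0.0462] [-0.27, -1.47, -0.8] [-0.21, -0.13, -0.21]
16.175 [ 0.4241 -0.1254  0.0462] [0.66, -0.96, -1.39] [-0.21, -0.12, -0.22]
16.55 [ 0.4238 -0.1253  0.0502] [0.71, -0.86, -1.8] [-0.11, -0.07, -0.12]
16.925 [ 0.4239 -0.1254  0.0543] [0.18, -0.12, -4.08] [-0.11, 0.1, 0.04]
```

```bash

python3 -m creep '0 .001 .003 0 .01;0 .002 .006 0 .01;0 .004 .010 0 .01;.001 .006 .014 0 .01;.001 .008 .017 0 .01;.001 .011 .020 0 .01;.001 .014 .023 0 .01;.001 .017 .026 0 .01;.001 .017 .026 0 .01' >/dev/null && python3 ok.py 4
python3 - <<'E'
from h import *
im,_=shot('top','top7'); cv2.imwrite('pics/t7c.png',cv2.resize(im[160:240,270:380],None,fx=7,fy=7,interpolation=cv2.INTER_CUBIC))
E
```

```text
18.05 [ 0.4252 -0.1083  0.0805] [0.26, -1.15, -1.9] [-0.29, 0.12, -0.08]
```

View pics/t7c.png

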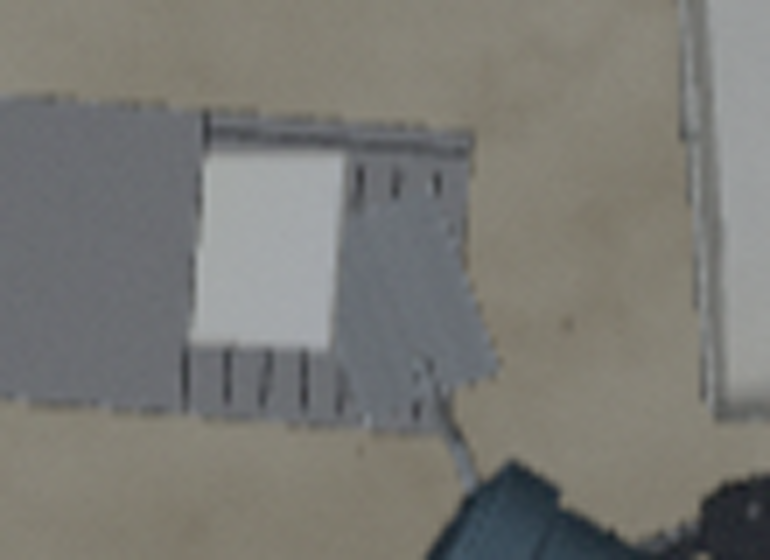

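```bash

python3 -m creep '0 .004 .003 0 .01;0 .008 .005 0 .01;.001 .012 .0075 0 .01;.001 .016 .009 0 .01;.001 .020 .010 0 .01;.002 .024 .011 0 .01;.002 .028 .011 0 .01;.002 .032 .011 0 .01;.002 .036 .011 0 .01;.002 .036 .011 0 .01' >/dev/null && python3 ok.py 4
python3 - <<'E'
from h import *
im,d=shot('top','top8')
print(im[195,255:345:2].mean(1).round().astype(int)); f,cx,cy,R,t=cam('top')
for r in (190,195,200):
    u=np.arange(255,345,3); D=d[r,u]; P=(np.stack([(u-cx)/f*D,(r-cy)/f*D,D],-1)-t)@R; print((P[:,2]*1000).round().astype(int))
E
```

```text
19.35 [ 0.4269 -0.0721  0.0911] [0.26, 0.99, -1.95] [-0.05, 0.04, -0.01]
[107 108 110 106 107 107 109 109 108 106 107 107 107 164 166 159 167 165
 161 167 168 166 112 107 110 107 112 109 112 111 110 109 110  97 109  90
 109 108  70 110 115 123 122 123 124]
[22 21 22 25 26 27 30 25 23 28 31 37 38 38 39 37 54 52 53 53 50 51 10 15
 16  9 15  6 -2  4]
[22 25 27 29 25 26 26 29 20 40 36 32 35 34 36 56 51 54 58 56 49 56 56 15
  9  9  9  3  1  4]
[25 21 26 23 24 22 21 25 24 29 36 31 31 36 36 37 56 57 55 56 59 58 58 14
 10 11 11 -2  1  5]
```

```bash

python3 -m creep '0 -.004 .02 0 .01;0 -.004 .0465 0 .01;.01 .03 .0465 -.5 .01;.02 .08 .0465 -1.2 .01;.03 .13 .0465 -2 .01;.038 .18 .0465 -2.8 .01;.046 .23 .0465 -3.6 .01;.05 .27 .0465 -4.2 .01;.054 .3 .0465 -4.5 .01;.054 .307 .0465 -4.5 .01' >/dev/null && python3 ok.py 4
python3 -m creep '0 0 0 0 .01;0 0 0 0 .01' >/dev/null; python3 ok.py 4
python3 - <<'E'
from h import *
im,_=shot('top','top9'); s,_=shot('side','side9')
a=cv2.resize(im[155:245,190:345],None,fx=5,fy=5,interpolation=cv2.INTER_CUBIC)[:,:775]
b=cv2.resize(s[160:230,220:375],None,fx=5,fy=5,interpolation=cv2.INTER_CUBIC)
v=np.vstack([a,b]); cv2.imwrite('pics/t9c.png',cv2.resize(v,(580,int(v.shape[0]*580/775))))
sub=im[165:230,240:325]; m=(sub.min(2)>150).astype(np.uint8)
k=max(cv2.findContours(m,cv2.RETR_EXTERNAL,cv2.CHAIN_APPROX_NONE)[0],key=cv2.contourArea); r=cv2.minAreaRect(k); print(r)
p=ray('top',r[0][0]+240,r[0][1]+165,.0315)*1000-[568,17.7,0]; print('stand xy',p[0]*.9978-p[1]*.066,p[0]*.066+p[1]*.9978)
E
```

```text
20.65 [0.4809 0.2359 0.1375] [0.28, -0.22, -2.42] [-0.01, 0.09, 0.04]
20.9 [0.4809 0.2335 0.1376] [0.08, -0.94, -2.31] [0.11, 0.06, -0.02]
((53.88823699951172, 29.452939987182617), (26.23020362854004, 26.536989212036133), 4.39870548248291)
stand xy 4.134625146110209 10.095527752270058
```

View pics/t9c.png

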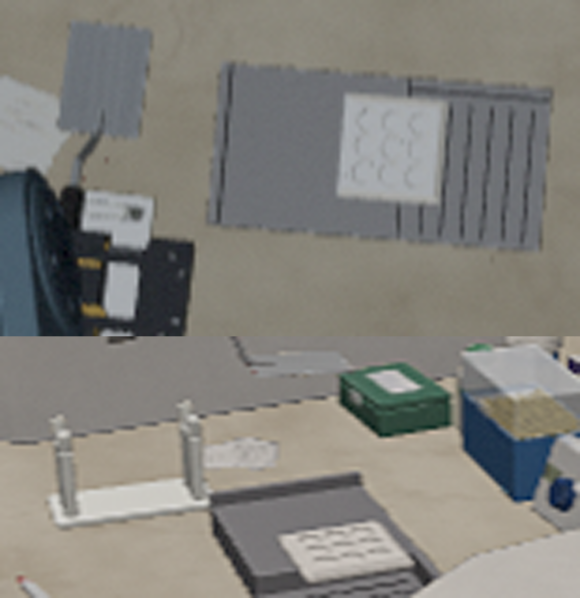

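```bash

python3 -m creep '0 -.04 0 .3 .01;-.01 -.09 0 1 .01;-.02 -.14 0 1.7 .01;-.03 -.19 0 2.5 .01;-.04 -.24 0 3.3 .01;-.05 -.29 0 4 .01;-.058 -.325 0 4.5 .01;-.062 -.347 0 4.5 .01;-.062 -.347 0 4.5 .01;-.062 -.347 0 4.5 .01' >/dev/null && python3 ok.py 4
python3 -m creep '0 0 -.03 0 .01;0 0 -.06 0 .01;0 0 -.0725 0 .01;0 0 -.0725 0 .01;0 0 -.0725 0 .01' >/dev/null && python3 ok.py 4
python3 -m creep '0 .004 0 0 .01;0 .008 0 0 .01;0 .012 0 0 .01;0 .015 0 0 .01;0 .018 0 0 .01;0 .018 0 0 .01' >/dev/null && python3 ok.py 4
cat > tile.py <<'E'
from h import *
import sys
im,d=shot('top',sys.argv[1]); sub=im[165:230,240:325]; m=(sub.min(2)>150).astype(np.uint8)
k=max(cv2.findContours(m,cv2.RETR_EXTERNAL,cv2.CHAIN_APPROX_NONE)[0],key=cv2.contourArea); r=cv2.minAreaRect(k); print(r)
p=ray('top',r[0][0]+240,r[0][1]+165,.0315)*1000-[568,17.7,0]; print('stand xy',p[0]*.9978-p[1]*.066,p[0]*.066+p[1]*.9978)
E
python3 tile.py top10
```

```text
22.25 [ 0.4188 -0.1123  0.1377] [-0.25, 0.52, -2.56] [-0.07, 0.05, 0.02]
22.875 [ 0.4198 -0.1126  0.0662] [0.23, 0.34, -2.0] [-0.08, 0.05, -0.0]
23.625 [ 0.4189 -0.0942  0.0651] [0.88, 0.15, -3.18] [-0.11, 0.12, -0.07]
((52.868858337402344, 29.442623138427734), (25.53108024597168, 25.89322280883789), 5.19442892074585)
stand xy 3.9554793062208025 12.827527634091947
```

```bash

python3 -m creep '0 .002 0 0 .01;0 .004 0 0 .01;0 .006 0 0 .01;0 .006 0 0 .01' >/dev/null && python3 ok.py 4; python3 tile.py top11
python3 -m creep '0 .002 0 0 .01;0 .004 0 0 .01;0 .006 0 0 .01;0 .008 0 0 .01;0 .008 0 0 .01' >/dev/null && python3 ok.py 4; python3 tile.py top12
```

```text
24.175 [ 0.419  -0.0883  0.0652] [0.62, -0.06, -2.35] [-0.18, 0.15, -0.1]
((50.81097412109375, 29.201221466064453), (25.509685516357422, 26.06184196472168), 6.340191841125488)
stand xy 4.185552838741707 18.38871311189801
24.85 [ 0.419  -0.0803  0.0652] [-0.12, -0.08, -3.02] [-0.17, 0.15, -0.05]
((47.884620666503906, 28.923076629638672), (25.55115509033203, 25.92325782775879), 7.125016689300537)
stand xy 4.337995748512112 26.283474786340772
```

```bash

python3 -m creep '0 -.01 0 0 .01;0 -.012 .03 0 .01;0 -.012 .0725 0 .01;.01 .03 .0725 -.5 .01;.02 .08 .0725 -1.2 .01;.03 .13 .0725 -2 .01;.04 .18 .0725 -2.8 .01;.05 .23 .0725 -3.6 .01;.058 .27 .0725 -4.2 .01;.062 .3 .0725 -4.5 .01' >/dev/null
python3 -m creep '0 .015 0 0 .01;0 .015 0 0 .01;0 .015 0 0 .01;0 .015 -.04 0 .01;0 .015 -.065 0 .01;0 .015 -.07 0 .01;0 .015 -.07 0 .01' >/dev/null; python3 ok.py 4
python3 tile.py top13
python3 - <<'E'
from h import *
im=cv2.imread('pics/top13.png'); s,_=shot('side','side13')
sub=im[195:260,195:230].astype(int); m=sub.max(2)<70; v,u=np.nonzero(m); 
H=np.array([ray('top',x+195,y+195,.096)[:2]*1000 for x,y in zip(u,v)]).astype(np.float32); print(len(H),H.min(0),H.max(0))
# blade plane
d=np.load('pics/top13.npy'); f,cx,cy,R,t=cam('top'); v,u=np.mgrid[0:400,0:640]
P=((np.stack([(u-cx)/f*d,(v-cy)/f*d,d],-1)-t)@R)*1000
B=P[155:200,205:242].reshape(-1,3); B=B[(B[:,2]>22)&(B[:,2]<45)]; ax=np.array([.9948,-.1023])
l=(B[:,:2]-[482.2,234.2])@ax; w=(B[:,:2]-[482.2,234.2])@np.array([-ax[1],ax[0]]); ok=(l>98)&(l<170)&(abs(w)<24)
print(np.linalg.lstsq(np.c_[np.ones(ok.sum()),l[ok]-96,w[ok]],B[ok,2],rcond=None)[0],ok.sum())
E
```

```text
27.025 [0.4815 0.234  0.0682] [0.09, 0.26, -1.25] [0.06, 0.13, -0.05]
((47.830772399902344, 28.85384750366211), (25.675189971923828, 26.29536247253418), 7.125016689300537)
stand xy 4.5127962955842555 26.442176725343824
781 [403.00436 188.885  ] [565.6973  276.95248]
[ 3.47965979e+01 -5.34025690e-02  7.57918859e-03] 476
```

```bash

python3 -m creep '0 0 -.006 0 .01;0 0 -.01 0 .01;0 0 -.01 0 .01;0 0 -.01 0 .01' >/dev/null; python3 ok.py 2 && python3 -m creep '0 0 -.004 0 .01;0 0 -.008 0 .01;0 0 -.0095 0 .01;0 0 -.0095 0 .01' >/dev/null; python3 ok.py 2
```

```text
27.625 [0.481  0.2346 0.0577] [0.32, -0.05, -1.6] [0.03, 0.06, -0.01]
28.125 [0.481  0.2345 0.0482] [-0.79, -0.71, -1.28] [0.0, 0.07, -0.03]
```

```bash

python3 -m creep '0 0 -.0005 0 .018;0 0 -.0005 0 .024;0 0 -.0005 0 .035;0 0 -.0005 0 .05;0 0 -.0005 0 .06;0 0 -.0005 0 .06;0 0 -.0005 0 .06;0 0 .03 0 .06;0 0 .08 0 .06;0 0 .13 0 .06'
python3 -m creep '0 0 .02 0 .06;-.05 -.05 .02 0 .06;-.09 -.1 .02 0 .06;-.1 -.15 .02 0 .06;-.1 -.2 .02 0 .06;-.1 -.26 .02 0 .06;-.1 -.3 .02 0 .06;-.1 -.3 .02 0 .06;-.1 -.3 .02 0 .06'
python3 tile.py top14
python3 - <<'E'
from h import *
im=cv2.imread('pics/top14.png').astype(int); a0=cv2.imread('pics/top0.png').astype(int)
for i in (a0,im):
    sub=i[200:260,200:225]; v,u=np.nonzero(sub.max(2)<70); H=np.array([ray('top',x+200,y+200,.076)[:2]*1000 for x,y in zip(u,v)],np.float32)
    print(len(H),H.mean(0),cv2.fitLine(H,cv2.DIST_L2,0,.01,.01).ravel())
d=np.load('pics/top14.npy'); f,cx,cy,R,t=cam('top'); v,u=np.mgrid[0:400,0:640]
P=((np.stack([(u-cx)/f*d,(v-cy)/f*d,d],-1)-t)@R)*1000
T=P[184:205,278:298].reshape(-1,3); T=T[(T[:,2]>20)&(T[:,2]<45)]; print('tile plane',np.linalg.lstsq(np.c_[np.ones(len(T)),T[:,:2]-T[:,:2].mean(0)],T[:,2],rcond=None)[0])
df=np.abs(im-a0).max(2)>45; df=cv2.morphologyEx(df.astype(np.uint8),cv2.MORPH_OPEN,np.ones((2,2))); n,_,st,_=cv2.connectedComponentsWithStats(df); print(st[1:][st[1:,4]>15])
cv2.imwrite('pics/t14c.png',cv2.resize(cv2.imread('pics/top14.png')[120:290,160:460],None,fx=2.6,fy=2.6,interpolation=cv2.INTER_CUBIC))
E
```

```text
t: 29.38
eef_pos: [0.4806, 0.2344, 0.1793]
tcp_rot: [[0.995, -0.103, -0.001], [-0.103, -0.995, -0.0], [-0.001, 0.0, -1.0]]
wrist_force: [1.3, 0.0, -0.1]
grip_width: 0.06
grasp_force: 0.0
t: 30.5
eef_pos: [0.3808, -0.065, 0.1981]
tcp_rot: [[0.995, -0.104, -0.0], [-0.104, -0.995, 0.001], [-0.0, -0.001, -1.0]]
wrist_force: [0.3, 0.6, 0.1]
grip_width: 0.0602
grasp_force: 0.0
((47.884620666503906, 28.923076629638672), (25.55115509033203, 25.92325782775879), 7.125016689300537)
stand xy 4.337995748512112 26.283474786340772
255 [479.41757 234.53795] [ 9.9475664e-01 -1.0227041e-01  4.7941742e+02  2.3453796e+02]
257 [479.13782 234.01598] [ 9.9503285e-01 -9.9546954e-02  4.7913770e+02  2.3401598e+02]
tile plane [ 3.28414855e+01 -9.67519872e-03  1.22669767e-02]
[[ 275  181   27   29  629]
 [ 303  184   26   27  628]
 [ 288  254   96   54 2569]
 [ 295  304   12    7   59]
 [ 309  304   41   16  195]
 [ 350  310   15   31  133]
 [ 284  319   16   12  141]
 [ 273  333  122   67 3910]
 [ 256  353   12   17  130]
 [ 524  364  116   36 2065]
 [ 252  371   25   29  413]
 [ 570  370   15    8   78]
 [ 183  373   60   27  936]
 [ 175  390    7   10   43]]
```

View pics/t14c.png

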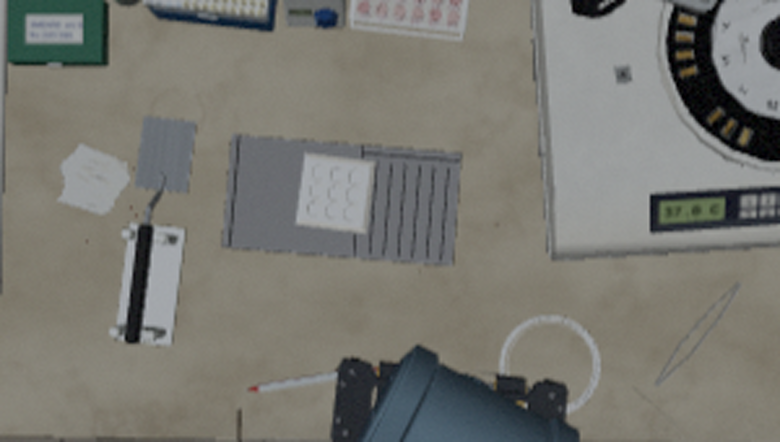

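The tile lies wells up on the deck at crop (335,193). The spatula is back on its rest at (140,285), and the bystanders are where they were.

```bash
python3 -c "
from station import arm
print(arm.finish_job())"
```

```text
the job is handed in; nothing more can be done
None
```

I handed the job in: the tile lies flat, wells up, on the deck about 26 mm left of the step, the spatula is released on its rest within about 1 mm of its start, and no bystander appeared to have moved; the hand-in call gave no verdict.

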